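# Lay a standing billet on the planing board

## Robot

A 6-joint arm with a two-finger parallel gripper is mounted at the origin on the work surface. World frame = base frame: x ahead of the robot, y to its left, z up, the work surface at z = 0. Lengths are in m, angles in rad, forces in N, time in s.
With the tool pointing down it reaches from about 0.35 to 0.85 m from the base axis. Payload 8.1 kg.
Tool frame: the origin (TCP) lies at the very end of the fingers, on their centre line; the grasp point (between the pads) lies 19 mm behind it; z points along the fingers, y is the line along which they close (so a half turn about z gives the same grasp; the last joint's range is limited). The gripper opens to 85 mm and grips with 20 to 120 N. Pads are 22 mm wide; open, the fingers measure 114 mm over their backs; the gripper's body (76 mm by 85 mm) begins 54 mm behind the grasp point. The pads swing forward as they close: fully open they stand 13 mm farther back than shut.
Start: joints at [1.143, 0.13, 1.488, -0, 1.523, -0.085], TCP at [0.202, 0.565, 0.231] pointing down, gripper open.
Joint ranges: [-2.96, 2.96], [-0.89, 2.26], [0.02, 2.5], [-1.34, 4.48], [0, 2.73], [-2.66, 2.66]. Speed limits (rad/s): [2.39, 2.39, 2.79, 3.14, 3.14, 3.14].

## Interface

Orientations are given as a unit quaternion [w, x, y, z].
In Python, from plant import state, read_camera, hand_in gives the robot as it stands.
- The arm moves only by the shell command python3 -m jog 'ROWS'. ROWS is JSON, a list of rows, each a list of 7 numbers: the shift along the world's x, y, z in cm, then the turn, a rotation vector about the world's x, y, z in rad, then the opening, from -1 (shut) to 1 (fully open). In form: [[x, y, z, wx, wy, wz, claw], ...]. A call has 1 to 10 rows; each row is the pose to reach, as a shift and turn from the pose commanded when the call began; what a row does not reach only later rows make up. A row lasts 1/8 s, in which the tool goes at most 62.5 mm and 10.7 degrees, less where a joint would pass 70% of its speed; a pose out of reach is approached as far as the arm can. A call with a gripper value outside its range is refused whole. The fingers move at their own pace and stop on an object; the grip force is fixed at half the most. Time passes only in rows, so rows that repeat a pose let the fingers close. It gives the time, the measured TCP pose, the force, the opening and the grip force at its end, in the units of the state.
- state(): the state, without advancing time (a new reading comes with each control period).
- read_camera(name): name is "scene" or "top" or "wrist"; returns a dict with "pixels" (420x560x3 uint8, red, green, blue), "mtx" (3x3 intrinsics, pixels), "R" (3x3) and "t" (3): a world point X has camera coordinates R X + t; the wrist camera has in their place "mount" (4x4, takes a point from camera to tool coordinates, whose origin is the TCP and whose axes are the flange's). Camera axes: x right, y down, z forward; pixel columns grow to the right and rows downward; lengths in m; the calibration is good to about 2 mm. A picture is of the moment at which its call begins: read the wrist's pose just before it. There is no depth.
- hand_in(): hands the job in; it is judged then, once.
The state is a dict: "t": time; "joint_positions": joint angles; "joint_vel": joint speeds; "joint_efforts": joint torques, N m; "tcp_pos": TCP position; "tool_rot": TCP orientation; "ft_force": force on the tool from outside, world axes, zero at the start; "moment": the same for the moment, N m; "opening": finger opening in m; "finger_force": force on a finger pad.
Only numpy, scipy, OpenCV 4.12 (cv2) and the standard library are available. Lean on these libraries where they do the work, as an engineer would, in place of code of your own. Each camera call takes 0.05 s, during which the arm holds its last target. There are 200 camera calls.

## Task

The timber billet standing on its waxed end is too wide to grip: slide it up square against the near edge of the cork-topped planing board, then push high on it so that it tips over that edge and comes to rest on its side on the cork. Then push its near end to slide it along the board until its far end meets the pale jaw of the stop, press it home with a steady 9 N or so on the jaw for a good second, and back straight off, leaving it lying square and touching the jaw. Be gentle, for the jaw is only lightly clamped: never press more than 15 N on it or push more than 20 N on the billet, and leave everything else on the bench where it is.

Things in the scene. Friction and masses are not known exactly. Their poses are not given: they have to be found in the camera images.
- billet: Orange timber billet, 95 x 95 mm square, 150 mm long, the last 14 mm at both ends dipped in dark red wax. Stands upright 20 to 50 mm short of the board's near edge, within 0.15 rad of square. Origin: centre of the face it stands on; z up along its length, x and y normal to its sides, x roughly along the board's x. 0.46 to 0.81 kg. Wax is slippery (friction 0.12), raw timber 0.6.
- billet_top (a point): Centre of the billet's other end face, uppermost at the start, 150 mm from the origin; once it lies on the board, the far end, which must meet the stop's jaw. On the open bench the billet slides and does not tip even if pushed near its top. Against the edge it goes over once leaned about 0.7 rad and drops the rest by itself.
- board: Planing board fixed to the bench: 220 mm long (x), 170 mm wide (y), 18 mm thick, plywood with a cork top. Origin: on its underside, on its middle line, 100 mm from the near edge. x runs from the near edge (x = -100 mm, facing the robot and the billet) towards the stop.
- board_edge (a point): Middle of the board's near upper edge (x = -100 mm, y = 0, z = 18 mm in the board's frame): the edge that the billet's foot meets and over which it tips.
- stop: Stop at x = 105 mm on the board, axes as the board's. Origin: centre of the underside of its dark back block. In front of that a pale wooden jaw, 130 mm wide (y), 50 mm high, rigid, is clamped at a setting that is not reported: its face to the billet lies anywhere from 25 to 39 mm short of the origin, so feel for it. Sliding the billet takes 2 to 6 N of drag, to add to the force wanted on the jaw.
- glue_jar: Bystander: glue jar, 64 mm across, 85 mm high, black cap; loose, to be left alone. Origin: centre of its underside.
- block_plane: Bystander: brass block plane, about 100 x 34 mm, 45 mm high; loose, to be left alone. Origin: centre of its underside.
- offcut: Bystander: timber offcut, 110 x 45 x 30 mm, same orange timber; loose, to be left alone. Origin: centre of its underside.
- ebony_block: Bystander: ebony block, 50 x 30 x 30 mm, black; loose, to be left alone. Origin: centre of its underside.
- mug: Bystander: mug, blue, 80 mm across, 95 mm high; loose, to be left alone. Origin: centre of its underside.
- tape_reel: Bystander: yellow reel, 90 mm across, 20 mm high; loose, to be left alone. Origin: centre of its underside.
Things that resemble listed ones, but are neither listed nor needed, are in the scene too. What is shaped like the billet but pink or purple is not meant.

How it is judged:
By the outcome, as a careful person would: the job done as asked, in the order asked, and still so for the second after the job is handed in, with the robot touching nothing.
It also fails if it takes over 72 s, if anything falls off the work surface, if the arm or the gripper's body presses on something with over 40 N, if the wrist force passes 120 N, or if a joint passes its speed limit or range.

## Working session

There is one attempt and no reset: what is moved stays moved. The work goes in short steps, Python scripts to look and compute and a shell command to move; the robot and the scene stay as the last step left them, time stands still between calls to the robot, and variables do not carry over. Pictures are saved under pics/ and viewed, at most 10 in all, crops included, and the job is handed in when it is done.

```bash
ls; mkdir -p pics; python3 - <<'E'
from plant import *
import cv2
print(state())
for n in("scene","top"):
    c=read_camera(n); cv2.imwrite(f"pics/{n}0.png",c["pixels"][:,:,::-1]); print(n,c["mtx"],c["R"],c["t"])
E
```

```text
pics
{'t': 0.0, 'joint_positions': array([ 1.14261705e+00,  1.31150929e-01,  1.48926558e+00,  5.14571514e-05,
        1.52300830e+00, -8.54351705e-02]), 'joint_vel': array([-0.00063389,  0.00028072,  0.00148482,  0.00036826,  0.00070334,
       -0.00021252]), 'joint_efforts': array([ 1.08987944e-03, -5.69413126e+01, -5.00537968e+01, -1.66920868e-04,
        1.52138004e-02,  3.61003652e-05]), 'tcp_pos': array([0.20139829, 0.56461202, 0.23025807]), 'tool_rot': array([-2.57532492e-04,  1.70535625e-01,  9.85351085e-01, -8.79505273e-04]), 'ft_force': array([ 0.94756488, -0.86810896, -0.32671786]), 'moment': array([-0.00067283,  0.01463291, -0.01859309]), 'finger_force': 0.0, 'opening': 0.08545441778486733}
scene [[426.33901698   0.         277.02590302]
 [  0.         426.33901698 214.52546877]
 [  0.           0.           1.        ]] [[-0.36802456  0.92960729 -0.01970314]
 [ 0.69058206  0.25908412 -0.67525687]
 [-0.62261893 -0.26211775 -0.73731944]] [ 0.2400213  -0.33654003  1.38992025]
top [[448.22239566   0.         287.56989583]
 [  0.         448.22239566 206.41995241]
 [  0.           0.           1.        ]] [[-0.02004841 -0.99979064  0.00409052]
 [-0.99542485  0.01957824 -0.09352042]
 [ 0.09342076 -0.00594674 -0.99560896]] [0.01079515 0.57869082 1.08650618]
```

View pics/scene0.png

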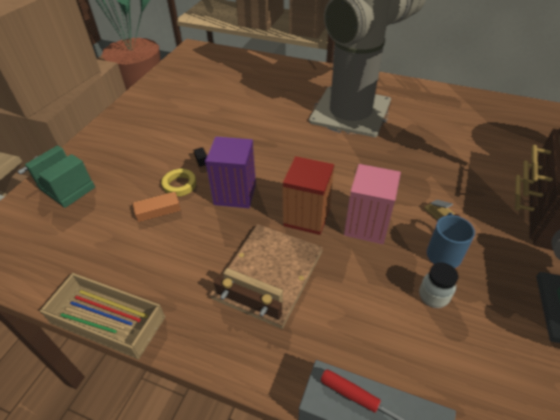

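View pics/top0.png

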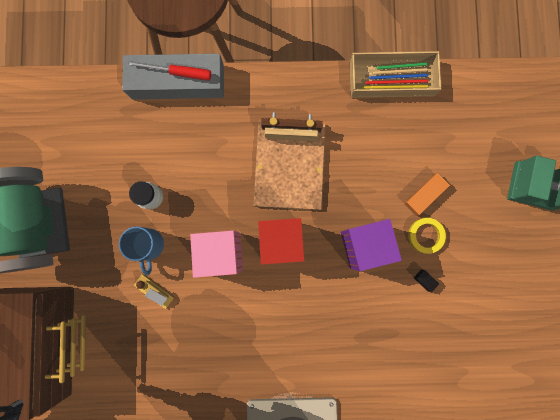

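The scene view shows the orange billet with its red wax top at scene (308,195) and top (281,241). The cork board is at top (290,170), with the stop at its far end at (292,128). The pink and purple decoys stand on either side, at top (215,254) and (372,245). I'll measure next.

```bash
cat > h.py <<'E'
import numpy as np, cv2
from plant import state, read_camera, hand_in
def ray(c,uv,z):
    uv=np.atleast_2d(uv).astype(float); d=np.c_[uv,np.ones(len(uv))]@np.linalg.inv(c["mtx"]).T@c["R"]
    o=-c["R"].T@c["t"]; return o+d*((z-o[2])/d[:,2])[:,None]
def hsv(c): return cv2.cvtColor(c["pixels"],cv2.COLOR_RGB2HSV)
def big(m,box):
    k=np.zeros_like(m); u0,v0,u1,v1=box; k[v0:v1,u0:u1]=m[v0:v1,u0:u1]
    cs=cv2.findContours(cv2.morphologyEx(k,cv2.MORPH_OPEN,np.ones((3,3),np.uint8)),cv2.RETR_EXTERNAL,cv2.CHAIN_APPROX_NONE)[0]
    return max(cs,key=cv2.contourArea)[:,0]
def rect(P):  # world pts -> centre,size,yaw in [-45,45] deg
    (c,s,a)=cv2.minAreaRect((P[:,:2]*1000).astype(np.float32)); a=(a+45)%90-45
    return np.round(c,1),np.round(s,1),round(a,2)
def st():
    s=state(); print(round(s["t"],2),np.round(s["tcp_pos"]*1000,1),np.round(s["tool_rot"],3),np.round(s["ft_force"],1),np.round(s["opening"],3)); return s
E
python3 - <<'E'
from h import *
c=read_camera("top"); h=hsv(c)
m=cv2.inRange(h,(0,200,90),(6,255,255)); m|=cv2.inRange(h,(174,200,90),(180,255,255))
p=big(m,(240,200,320,280)); print(cv2.boundingRect(p),rect(ray(c,p,.15)))
print(h[180,290],h[240,280],h[180,240],h[132,290],h[127,290],h[211,290],h[205,290])
im=c["pixels"][100:280,230:350,::-1]; cv2.imwrite("pics/crop1.png",cv2.resize(im,None,fx=3.3,fy=3.3,interpolation=cv2.INTER_CUBIC))
E
```

```text
Traceback (most recent call last):
  File "h.py", line 10, in big
    return max(cs,key=cv2.contourArea)[:,0]
           ~~~^^^^^^^^^^^^^^^^^^^^^^^^
ValueError: max() iterable argument is empty
```

```bash
python3 - <<'E'
from h import *
c=read_camera("top"); h=hsv(c)
print([h[v,u].tolist() for v,u in ((180,290),(160,300),(240,280),(225,270),(180,240),(132,290),(127,290),(211,290),(205,290))])
im=c["pixels"][100:280,230:350,::-1]; cv2.imwrite("pics/crop1.png",cv2.resize(im,None,fx=3.3,fy=3.3,interpolation=cv2.INTER_CUBIC))
E
```

```text
[[13, 135, 210], [13, 133, 201], [2, 196, 190], [3, 200, 189], [13, 149, 151], [18, 119, 220], [9, 113, 43], [12, 149, 145], [14, 135, 215]]
```

View pics/crop1.png

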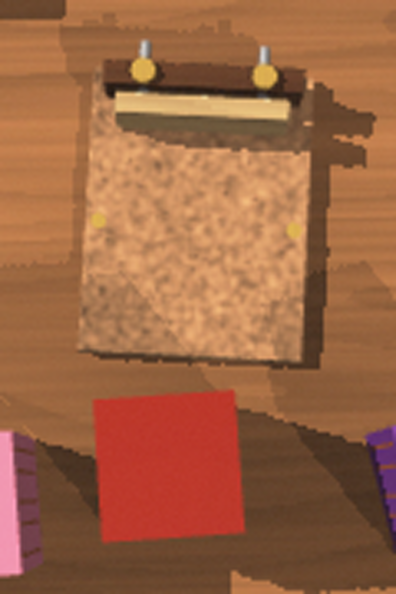

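The crop shows the red billet top turned slightly one way. The board's near edge runs from crop (79,350) to (302,361), and the jaw's near top edge from (116,113) to (289,121).

```bash
python3 - <<'E'
from h import *
c=read_camera("top"); h=hsv(c)
m=cv2.inRange(h,(0,180,100),(5,255,255))|cv2.inRange(h,(176,180,100),(180,255,255))
p=big(m,(240,200,320,280)); b=rect(ray(c,p,.15)); print("billet",b)
k=lambda *a: np.array(a,float)/3.3+[230,100]-.35
P=ray(c,k((79,351),(302,362),(116,119),(289,125),(103,70),(311,85)),.018)*1000
J=ray(c,k((116,113),(289,121)),.068)*1000
yaw=lambda a,b: np.degrees(np.arctan2(-(a-b)[0],(a-b)[1]))  # edge along +y
print(P.round(1),J.round(1)); print("edge yaw",yaw(P[0],P[1]),np.linalg.norm(P[0]-P[1]),"jaw yaw",yaw(J[0],J[1]),np.linalg.norm(J[0]-J[1]))
for a,b_ in((P[4],P[0]),(P[5],P[1])): d=a-b_; print("side yaw",np.degrees(np.arctan2(d[1],d[0])))
s=read_camera("scene"); h2=hsv(s)
m=cv2.inRange(h2,(0,180,60),(5,255,255))|cv2.inRange(h2,(176,180,60),(180,255,255))
k=np.zeros_like(m);k[155:192,280:340]=m[155:192,280:340]
print("scene chk", [h2[v,u].tolist() for v,u in((175,310),(190,300),(205,310))])
E
```

```text
billet (array([491.9,  16.9]), array([94.1, 94.6]), 2.69)
[[582.3  84.3  18. ]
 [570.6 -84.7  18. ]
 [761.3  53.5  18. ]
 [754.  -79.7  18. ]
 [800.1  62.9  18. ]
 [785.2 -97.5  18. ]] [[753.   51.3  68. ]
 [744.5 -75.9  68. ]]
edge yaw -3.9630765704895743 169.429550085544 jaw yaw -3.7882397349333448 127.48569606003569
side yaw -5.603788546619423
side yaw -3.4044870174515838
scene chk [[3, 178, 135], [7, 165, 82], [13, 156, 90]]
```

```bash
python3 -m jog '[[0,0,3,0,0,0,0.2],[5,-13,3,0,0,0.07,0.2],[10,-27,3,0,0,0.14,0.2],[15,-40,3,0,0,0.2,0.2],[20.9,-54.2,3,0,0,0.272,0.2],[20.9,-54.2,3,0,0,0.272,0.2],[20.9,-54.2,3,0,0,0.272,0.2],[20.9,-54.2,3,0,0,0.272,0.2],[20.9,-54.2,3,0,0,0.272,0.2],[20.9,-54.2,3,0,0,0.272,0.2]]'
```

```text
t: 1.55
tcp_pos: [0.4044, 0.0382, 0.2617]
tool_rot: [0.001, 0.035, 0.999, 0.0]
ft_force: [1.5, 0.4, 0.1]
opening: 0.0513
finger_force: 0.0
```

```bash
python3 -m jog '[[0.4,-1.6,0,0,0,0,0.2],[0.4,-1.6,-5,0,0,0,0.2],[0.4,-1.6,-10,0,0,0,0.2],[0.4,-1.6,-15.5,0,0,0,0.2],[0.4,-1.6,-15.5,0,0,0,0.2],[0.4,-1.6,-15.5,0,0,0,0.2]]'
python3 - <<'E'
from h import *
s=st(); c=read_camera("wrist"); cv2.imwrite("pics/w1.png",c["pixels"][:,:,::-1]); c=read_camera("top"); cv2.imwrite("pics/t1.png",c["pixels"][90:300,200:400,::-1].repeat(2,0).repeat(2,1))
E
```

```text
t: 2.3
tcp_pos: [0.409, 0.0242, 0.1083]
tool_rot: [0.001, 0.035, 0.999, -0.0]
ft_force: [0.4, -0.2, 1.2]
opening: 0.0512
finger_force: 0.0
2.3 [409.   24.2 108.3] [ 0.001  0.035  0.999 -0.   ] [ 0.4 -0.2  1.2] 0.051
```

View pics/t1.png

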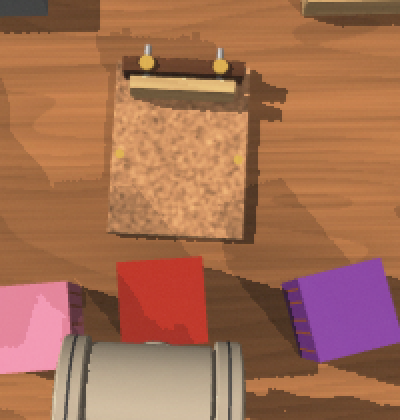

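```bash
python3 -m jog '[[0.5,-0.03,0,0,0,0,0.2],[1,-0.07,0,0,0,0,0.2],[1.5,-0.1,0,0,0,0,0.2],[2,-0.14,0,0,0,0,0.2],[2.4,-0.17,0,0,0,0,0.2],[2.8,-0.2,0,0,0,0,0.2],[3.2,-0.22,0,0,0,0,0.2]]'; python3 -m jog '[[0.4,-0.03,0,0,0,0,0.2],[0.8,-0.06,0,0,0,0,0.2],[1.2,-0.08,0,0,0,0,0.2],[1.6,-0.11,0,0,0,0,0.2]]'
python3 - <<'E'
from h import *
c=read_camera("top"); h=hsv(c)
m=cv2.inRange(h,(0,180,100),(5,255,255))|cv2.inRange(h,(176,180,100),(180,255,255))
p=big(m,(240,190,320,280)); print("billet",rect(ray(c,p,.15)))
q=p[np.lexsort((p[:,1],p[:,0]))]; P=ray(c,p,.15)*1000
for u in (265,275,285,295): print(u, P[p[:,0]==u][:, :2].max(0).round(1), end=" ")
E
```

```text
t: 3.28
tcp_pos: [0.44, 0.022, 0.1062]
tool_rot: [-0.0, 0.035, 0.999, -0.0]
ft_force: [-1.1, 0.1, 0.6]
opening: 0.0513
finger_force: 0.0
t: 3.78
tcp_pos: [0.4562, 0.0209, 0.1063]
tool_rot: [-0.0, 0.035, 0.999, 0.0]
ft_force: [-1.2, 0.4, -0.2]
opening: 0.0512
finger_force: 0.0
billet (array([541.4,  13.4]), array([93.9, 46.2]), -4.15)
265 [567.   50.6] 275 [564.3  28.6] 285 [563.9   6.6] 295 [561.2 -15.3]
```

```bash
python3 -m jog '[[0.3,-0.02,0,0,0,0,0.2],[0.6,-0.04,0,0,0,0,0.2],[0.8,-0.06,0,0,0,0,0.2],[0.9,-0.06,0,0,0,0,0.2],[0.9,-0.06,0,0,0,0,0.2]]'; python3 -m jog '[[0.1,-0.01,0,0,0,0,0.2],[0.1,-0.01,0,0,0,0,0.2]]'; python3 -m jog '[[0.1,-0.01,0,0,0,0,0.2],[0.1,-0.01,0,0,0,0,0.2]]'
```

```text
t: 4.45
tcp_pos: [0.4651, 0.0203, 0.1064]
tool_rot: [0.0, 0.035, 0.999, -0.0]
ft_force: [-0.5, 0.1, -0.3]
opening: 0.0511
finger_force: 0.0
t: 4.7
tcp_pos: [0.466, 0.0203, 0.1063]
tool_rot: [0.0, 0.035, 0.999, -0.0]
ft_force: [-0.2, 0.4, -0.3]
opening: 0.0513
finger_force: 0.0
t: 4.95
tcp_pos: [0.467, 0.0201, 0.1063]
tool_rot: [0.0, 0.035, 0.999, -0.0]
ft_force: [-1.2, -0.4, -0.2]
opening: 0.0513
finger_force: 0.0
```

```bash
python3 -m jog '[[0.1,-0.01,0,0,0,0,0.2],[0.15,-0.01,0,0,0,0,0.2]]'; python3 -m jog '[[0.1,-0.01,0,0,0,0,0.2],[0.15,-0.01,0,0,0,0,0.2]]';python3 -m jog '[[0.1,-0.01,0,0,0,0,0.2],[0.1,-0.01,0,0,0,0,0.2]]'
```

```text
t: 5.2
tcp_pos: [0.4685, 0.02, 0.1063]
tool_rot: [-0.0, 0.035, 0.999, -0.0]
ft_force: [-0.6, 0.0, 0.1]
opening: 0.0511
finger_force: 0.0
t: 5.45
tcp_pos: [0.4699, 0.02, 0.1063]
tool_rot: [-0.0, 0.035, 0.999, 0.0]
ft_force: [-1.8, 0.1, 0.3]
opening: 0.0513
finger_force: 0.0
t: 5.7
tcp_pos: [0.4709, 0.0199, 0.1062]
tool_rot: [-0.0, 0.035, 0.999, 0.0]
ft_force: [-1.9, -0.0, 0.0]
opening: 0.051
finger_force: 0.0
```

```bash
python3 -m jog '[[-0.4,0.03,0,0,0,0,0.2],[-0.4,0.03,1.6,0,0,0,0.2],[-0.4,0.03,3.2,0,0,0,0.2],[-0.4,0.03,3.2,0,0,0,0.2],[-0.1,0.01,3.2,0,0,0,0.2],[0.1,0,3.2,0,0,0,0.2]]'
python3 - <<'E'
from h import *
c=read_camera("top"); h=hsv(c)
m=cv2.inRange(h,(0,180,100),(5,255,255))|cv2.inRange(h,(176,180,100),(180,255,255))
p=big(m,(240,190,320,280)); print("billet",rect(ray(c,p,.15))); P=ray(c,p,.15)*1000
for u in (265,275,285,295): print(u, P[p[:,0]==u][:, :2].max(0).round(1), end=" ")
E
python3 -m jog '[[0.4,-0.03,0,0,0,0,0.2],[0.8,-0.06,0,0,0,0,0.2],[1.2,-0.08,0,0,0,0,0.2],[1.6,-0.11,0,0,0,0,0.2]]'
```

```text
t: 6.45
tcp_pos: [0.4715, 0.0199, 0.1377]
tool_rot: [-0.001, 0.035, 0.999, 0.0]
ft_force: [-2.0, 0.6, 0.3]
opening: 0.0514
finger_force: 1.1
billet (array([561.9,  12.1]), array([93.7, 33.4]), -4.0)
265 [580.3  50.2] 275 [577.6  28.2] 285 [577.2   6.1] 295 [574.5 -15.9] t: 7.0
tcp_pos: [0.4883, 0.0187, 0.1385]
tool_rot: [0.0, 0.035, 0.999, 0.0]
ft_force: [-3.0, 0.7, 2.8]
opening: 0.0512
finger_force: 1.8
```

```bash
python3 -m jog '[[0.4,-0.03,0,0,0,0,0.2],[0.8,-0.06,0,0,0,0,0.2],[1.2,-0.08,0,0,0,0,0.2],[1.6,-0.11,0,0,0,0,0.2],[2,-0.14,0.1,0,0,0,0.2],[2.4,-0.17,0.2,0,0,0,0.2]]'
python3 - <<'E'
from h import *
c=read_camera("scene"); cv2.imwrite("pics/s2.png",c["pixels"][120:330,180:420,::-1].repeat(2,0).repeat(2,1))
E
```

```text
t: 7.75
tcp_pos: [0.5123, 0.017, 0.1404]
tool_rot: [0.0, 0.035, 0.999, -0.0]
ft_force: [-1.7, 0.5, 2.5]
opening: 0.0512
finger_force: 1.3
```

View pics/s2.png

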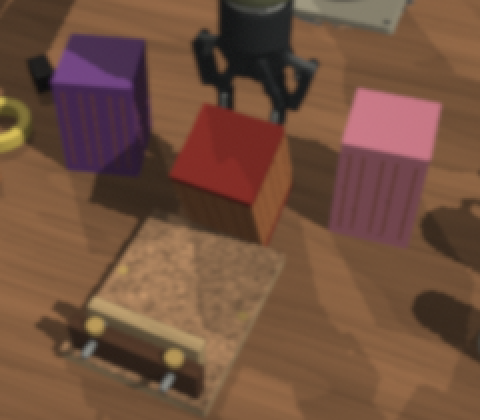

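The billet is tipping cleanly over the edge: its red end, at crop (230,150), leans towards the stop, and both fingers are on its top. I'll keep pushing.

```bash
python3 -m jog '[[0.4,-0.03,0.1,0,0,0,0.2],[0.8,-0.06,0.2,0,0,0,0.2],[1.2,-0.08,0.3,0,0,0,0.2],[1.6,-0.11,0.4,0,0,0,0.2]]';python3 -m jog '[[0.3,-0.02,0,0,0,0,0.2],[0.6,-0.04,0.1,0,0,0,0.2],[0.9,-0.06,0.2,0,0,0,0.2]]'
```

```text
t: 8.3
tcp_pos: [0.5283, 0.0159, 0.1443]
tool_rot: [0.0, 0.035, 0.999, -0.0]
ft_force: [-0.0, -0.2, 1.7]
opening: 0.0515
finger_force: 0.8
t: 8.68
tcp_pos: [0.537, 0.0153, 0.1461]
tool_rot: [-0.0, 0.035, 0.999, 0.0]
ft_force: [-0.4, -0.3, 0.4]
opening: 0.0518
finger_force: 0.1
```

```bash
python3 -m jog '[[0.3,-0.02,0,0,0,0,0.2],[0.6,-0.04,0.1,0,0,0,0.2],[0.9,-0.06,0.2,0,0,0,0.2]]'
```

```text
t: 9.05
tcp_pos: [0.5461, 0.0147, 0.1483]
tool_rot: [-0.0, 0.035, 0.999, 0.0]
ft_force: [-0.5, 0.1, 0.1]
opening: 0.0514
finger_force: 0.0
```

```bash
python3 -m jog '[[-2,0.14,0,0,0,0,0.2],[-5,0.35,0,0,0,0,0.2],[-5,0.35,0,0,0,0,0.2],[-5,0.35,0,0,0,0,0.2]]'
python3 - <<'E'
from h import *
c=read_camera("scene"); a=c["pixels"][120:330,180:420,::-1].repeat(2,0).repeat(2,1)
c=read_camera("top"); b=c["pixels"][90:300,200:360,::-1].repeat(2,0).repeat(2,1); cv2.imwrite("pics/s3.png",np.hstack([a,b]))
E
```

```text
t: 9.55
tcp_pos: [0.4967, 0.0182, 0.1488]
tool_rot: [0.001, 0.035, 0.999, -0.0]
ft_force: [0.7, -0.5, -0.7]
opening: 0.0511
finger_force: 0.0
```

View pics/s3.png

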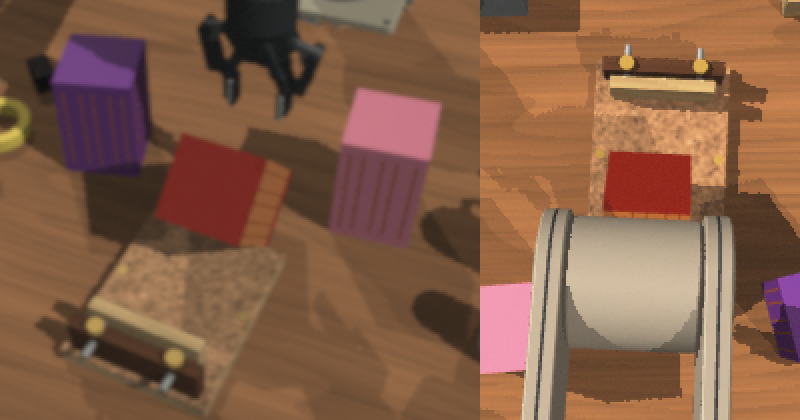

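The billet still seems tilted: the red end faces up towards the stop and no top side is visible. I'll measure how that face changes over a few rows.

```bash
python3 -m jog '[[0,0,0,0,0,0,0.2],[0,0,0,0,0,0,0.2]]'
python3 - <<'E'
from h import *
c=read_camera("scene"); a=c["pixels"][120:330,180:420,::-1].repeat(2,0).repeat(2,1)
c=read_camera("top"); b=c["pixels"][90:300,200:360,::-1].repeat(2,0).repeat(2,1); cv2.imwrite("pics/s4.png",np.hstack([a,b]))
E
```

```text
t: 9.9
tcp_pos: [0.4962, 0.0182, 0.1482]
tool_rot: [-0.0, 0.035, 0.999, -0.0]
ft_force: [0.7, -0.1, -0.4]
opening: 0.0515
finger_force: 0.0
```

View pics/s4.png

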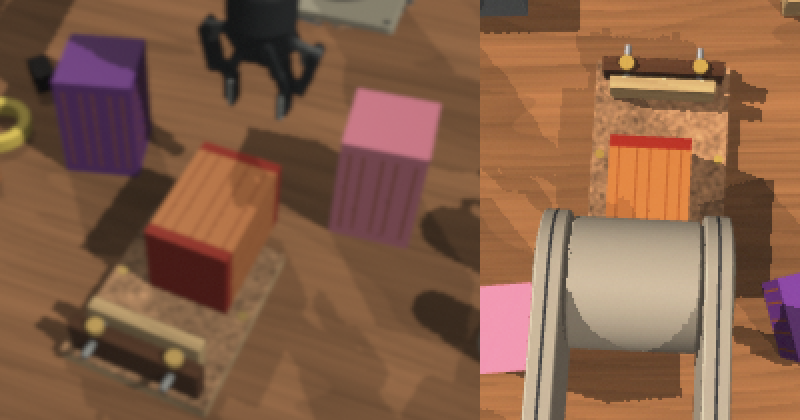

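The billet now lies on its side on the cork. Its far red band lies at top-crop (610–690,140), about 60 px in the crop short of the jaw.

```bash
cat > m.py <<'E'
from h import *
c=read_camera("top"); h=hsv(c)
m=cv2.inRange(h,(0,170,80),(5,255,255))|cv2.inRange(h,(176,170,80),(180,255,255)); m[:, :255]=0; m[:,320:]=0; m[:125]=0; m[185:]=0
us=[u for u in range(255,320) if m[:,u].any()]; us=us[3:-3]
P=ray(c,[(u,np.argmax(m[:,u])-.5) for u in us],.113)*1000
k=np.polyfit(P[:,1],P[:,0],1); mid=P.mean(0); print("yaw",np.degrees(np.arctan(-k[0])).round(2),"far mid",mid.round(1),len(us), P[0].round(),P[-1].round())
d=mid-[576.5,-.2,113]; print("board-frame far x %.1f lateral %.1f"%(d[0]*.9977-d[1]*.0680-100, d[0]*.068+d[1]*.9977))
E
python3 m.py; python3 - <<'E'
from h import *
st()
E
```

```text
yaw -3.82 far mid [683.7   3.5 113. ] 35 [688.  43. 113.] [682. -36. 113.]
board-frame far x 6.7 lateral 11.0
10.05 [496.   18.2 148.2] [-0.     0.035  0.999 -0.   ] [-0.4 -0.5 -0.6] 0.051
```

```bash
python3 -m jog '[[0,-0.2,-3,0,0,0,0.2],[0,-0.2,-6,0,0,0,0.2],[0,-0.2,-9,0,0,0,0.2],[0,-0.2,-9,0,0,0,0.2],[0.4,-0.23,-9,0,0,0,0.2],[0.8,-0.25,-9,0,0,0,0.2],[1.2,-0.28,-9,0,0,0,0.2],[1.6,-0.31,-9,0,0,0,0.2],[2,-0.34,-9,0,0,0,0.2]]'
python3 -m jog '[[0.4,-0.03,0,0,0,0,0.2],[0.8,-0.05,0,0,0,0,0.2],[1.2,-0.08,0,0,0,0,0.2]]'; python3 -m jog '[[0.4,-0.03,0,0,0,0,0.2],[0.8,-0.05,0,0,0,0,0.2],[1.2,-0.08,0,0,0,0,0.2]]';python3 -m jog '[[0.4,-0.03,0,0,0,0,0.2],[0.8,-0.05,0,0,0,0,0.2],[1.2,-0.08,0,0,0,0,0.2]]'; python3 m.py
```

```text
t: 11.18
tcp_pos: [0.5164, 0.0148, 0.0585]
tool_rot: [0.0, 0.035, 0.999, -0.0]
ft_force: [-0.4, -0.8, 0.3]
opening: 0.0515
finger_force: 0.0
t: 11.55
tcp_pos: [0.5278, 0.0141, 0.058]
tool_rot: [-0.0, 0.035, 0.999, 0.0]
ft_force: [-0.8, -0.8, -1.8]
opening: 0.0514
finger_force: 0.0
t: 11.92
tcp_pos: [0.5402, 0.0133, 0.0583]
tool_rot: [-0.0, 0.035, 0.999, 0.0]
ft_force: [-1.8, 1.1, -0.4]
opening: 0.0508
finger_force: 0.0
t: 12.3
tcp_pos: [0.5522, 0.0125, 0.0583]
tool_rot: [0.0, 0.035, 0.999, 0.0]
ft_force: [-1.8, 0.3, 0.3]
opening: 0.0508
finger_force: 0.0
yaw -3.52 far mid [716.9   1.7 113. ] 34 [721.  40. 113.] [714. -37. 113.]
board-frame far x 40.0 lateral 11.4
```

```bash
python3 -m jog '[[0.3,-0.02,0,0,0,0,0.2],[0.6,-0.04,0,0,0,0,0.2],[0.9,-0.06,0,0,0,0,0.2]]'; python3 -m jog '[[0.3,-0.02,0,0,0,0,0.2],[0.6,-0.04,0,0,0,0,0.2],[0.9,-0.06,0,0,0,0,0.2]]'; for i in 1 2 3; do python3 -m jog '[[0.1,-0.01,0,0,0,0,0.2],[0.2,-0.01,0,0,0,0,0.2]]' | grep -E "tcp|ft_f"; done; python3 m.py
```

```text
t: 12.72
tcp_pos: [0.5611, 0.0118, 0.0583]
tool_rot: [-0.0, 0.035, 0.999, 0.0]
ft_force: [-1.6, -0.4, 0.1]
opening: 0.0512
finger_force: 0.0
t: 13.1
tcp_pos: [0.5702, 0.0112, 0.0583]
tool_rot: [0.0, 0.035, 0.999, -0.0]
ft_force: [-2.4, 0.1, 0.2]
opening: 0.0513
finger_force: 0.0
tcp_pos: [0.572, 0.0111, 0.0583]
ft_force: [-1.1, 0.3, 0.4]
tcp_pos: [0.5739, 0.0111, 0.0582]
ft_force: [-1.9, -0.6, -0.6]
tcp_pos: [0.576, 0.011, 0.0583]
ft_force: [-3.3, -0.5, 0.1]
yaw -3.97 far mid [7.405e+02 1.000e-01 1.130e+02] 35 [744.  40. 113.] [738. -39. 113.]
board-frame far x 63.6 lateral 11.4
```

```bash
python3 -m jog '[[0.1,-0.01,0,0,0,0,0.2],[0.2,-0.01,0,0,0,0,0.2]]' | grep -E "tcp|ft_f"; python3 -m jog '[[0.1,-0.01,0,0,0,0,0.2],[0.1,-0.01,0,0,0,0,0.2]]' | grep -E "tcp|ft_f"; python3 -m jog '[[0.1,-0.01,0,0,0,0,0.2],[0.1,-0.01,0,0,0,0,0.2]]' | grep -E "tcp|ft_f"; python3 -m jog '[[0.1,-0.01,0,0,0,0,0.2],[0.1,-0.01,0,0,0,0,0.2]]' | grep -E "tcp|ft_f"
```

```text
tcp_pos: [0.578, 0.0108, 0.0583]
ft_force: [-2.4, 0.1, -0.3]
tcp_pos: [0.5791, 0.0107, 0.0583]
ft_force: [-1.3, 0.3, 0.5]
tcp_pos: [0.5801, 0.0107, 0.0583]
ft_force: [-1.7, -0.0, -0.2]
tcp_pos: [0.5811, 0.0105, 0.0583]
ft_force: [-2.4, 0.1, -0.5]
```

```bash
python3 -m jog '[[0.05,0,0,0,0,0,0.2],[0.1,-0.01,0,0,0,0,0.2]]' | grep -E "tcp|ft_f"; python3 -m jog '[[0.05,0,0,0,0,0,0.2],[0.1,-0.01,0,0,0,0,0.2]]' | grep -E "tcp|ft_f"
```

```text
tcp_pos: [0.582, 0.0105, 0.0583]
ft_force: [-2.3, 0.2, 0.4]
tcp_pos: [0.583, 0.0104, 0.0583]
ft_force: [-2.0, 0.1, 0.6]
```

```bash
python3 -m jog '[[0.05,0,0,0,0,0,0.2],[0.1,-0.01,0,0,0,0,0.2]]' | grep -E "tcp|ft_f"
```

```text
tcp_pos: [0.584, 0.0103, 0.0583]
ft_force: [-1.7, -0.1, -0.5]
```

```bash
python3 -m jog '[[0.05,0,0,0,0,0,0.2],[0.1,-0.01,0,0,0,0,0.2]]' | grep -E "tcp|ft_f"
```

```text
tcp_pos: [0.585, 0.0101, 0.0583]
ft_force: [-1.9, 0.1, -0.5]
```

```bash
python3 -m jog '[[0.05,0,0,0,0,0,0.2],[0.1,-0.01,0,0,0,0,0.2]]' | grep -E "tcp|ft_f"; python3 m.py; python3 - <<'E'
from h import *
c=read_camera("top"); cv2.imwrite("pics/j.png",cv2.resize(c["pixels"][100:200,235:345,::-1],None,fx=5,fy=5,interpolation=cv2.INTER_CUBIC))
E
```

```text
tcp_pos: [0.5854, 0.0101, 0.058]
ft_force: [-6.1, 0.1, 0.6]
yaw -3.88 far mid [749.8  -1.3 113. ] 34 [754.  37. 113.] [748. -40. 113.]
board-frame far x 73.0 lateral 10.7
```

View pics/j.png

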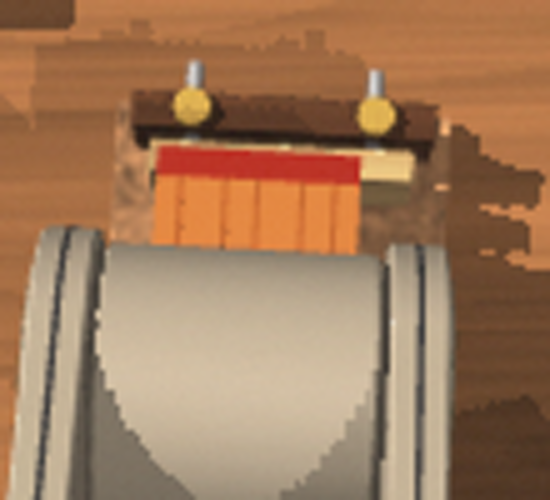

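The picture shows the red end at crop y≈150 hard up against the pale jaw, and the force has jumped to 6 N, so they are touching. I'll build up to about 11 N in total, of which about 2 N is drag.

```bash
python3 -m jog '[[0.03,0,0,0,0,0,0.2],[0.03,0,0,0,0,0,0.2]]' | grep -E "tcp|ft_f"; python3 -m jog '[[0,0,0,0,0,0,0.2]]' | grep -E "tcp|ft_f"
```

```text
tcp_pos: [0.5854, 0.0101, 0.0578]
ft_force: [-6.4, 1.0, 1.7]
tcp_pos: [0.5854, 0.0101, 0.0578]
ft_force: [-6.1, 0.5, -0.1]
```

```bash
python3 -m jog '[[0.03,0,0,0,0,0,0.2],[0.03,0,0,0,0,0,0.2]]' | grep -E "ft_f"; python3 -m jog '[[0,0,0,0,0,0,0.2]]' | grep -E "tcp|ft_f"
```

```text
ft_force: [-7.4, 0.3, 0.9]
tcp_pos: [0.5853, 0.0102, 0.0576]
ft_force: [-7.4, -0.0, 0.5]
```

```bash
python3 -m jog '[[0.02,0,0,0,0,0,0.2],[0.04,0,0,0,0,0,0.2]]' | grep -E "ft_f"; python3 -m jog '[[0,0,0,0,0,0,0.2]]' | grep -E "tcp|ft_f"
```

```text
ft_force: [-10.0, 0.8, 0.8]
tcp_pos: [0.5853, 0.0102, 0.0574]
ft_force: [-9.4, 1.2, 1.6]
```

```bash
python3 -m jog '[[0.03,0,0,0,0,0,0.2],[0.03,0,0,0,0,0,0.2],[0.03,0,0,0,0,0,0.2]]' | grep -E "ft_f"; python3 -m jog '[[0,0,0,0,0,0,0.2],[0,0,0,0,0,0,0.2]]' | grep -E "tcp|ft_f"; python3 -m jog '[[0,0,0,0,0,0,0.2]]' | grep -E "tcp|ft_f"
```

```text
ft_force: [-10.6, 0.1, 2.0]
tcp_pos: [0.5853, 0.0102, 0.0573]
ft_force: [-10.0, 1.0, 1.2]
tcp_pos: [0.5853, 0.0103, 0.0573]
ft_force: [-9.6, 0.6, 1.3]
```

```bash
python3 -m jog '[[0.02,0,0,0,0,0,0.2],[0.02,0,0,0,0,0,0.2],[0.02,0,0,0,0,0,0.2],[0.02,0,0,0,0,0,0.2]]' | grep -E "ft_f"; python3 -m jog '[[0,0,0,0,0,0,0.2],[0,0,0,0,0,0,0.2],[0,0,0,0,0,0,0.2],[0,0,0,0,0,0,0.2]]' | grep -E "tcp|ft_f"; python3 -m jog '[[0,0,0,0,0,0,0.2],[0,0,0,0,0,0,0.2],[0,0,0,0,0,0,0.2],[0,0,0,0,0,0,0.2]]' | grep -E "^t:|ft_f"; python3 -m jog '[[0,0,0,0,0,0,0.2],[0,0,0,0,0,0,0.2],[0,0,0,0,0,0,0.2],[0,0,0,0,0,0,0.2]]' | grep -E "^t:|ft_f"
```

```text
ft_force: [-9.9, 0.1, 1.4]
tcp_pos: [0.5853, 0.0103, 0.0571]
ft_force: [-10.8, 0.3, 2.8]
t: 19.62
ft_force: [-10.2, 0.6, 1.2]
t: 20.12
ft_force: [-10.4, 1.5, 1.9]
```

```bash
python3 -m jog '[[0.02,0,0,0,0,0,0.2],[0.02,0,0,0,0,0,0.2],[0.02,0,0,0,0,0,0.2],[0.02,0,0,0,0,0,0.2],[0.02,0,0,0,0,0,0.2]]' | grep -E "ft_f"; python3 -m jog '[[0,0,0,0,0,0,0.2],[0,0,0,0,0,0,0.2],[0,0,0,0,0,0,0.2],[0,0,0,0,0,0,0.2],[0,0,0,0,0,0,0.2]]' | grep -E "tcp|ft_f"; python3 -m jog '[[0,0,0,0,0,0,0.2],[0,0,0,0,0,0,0.2],[0,0,0,0,0,0,0.2],[0,0,0,0,0,0,0.2]]' | grep -E "^t:|ft_f"
```

```text
ft_force: [-11.4, 1.3, 1.5]
tcp_pos: [0.5853, 0.0103, 0.057]
ft_force: [-12.0, 0.9, 1.0]
t: 21.88
ft_force: [-10.8, 0.9, 1.1]
```

Mean is about 11.4 N, so roughly 9 N on the jaw, held for 1.75 s. Now I'll back straight off.

```bash
python3 -m jog '[[-0.1,0.01,0,0,0,0,0.2],[-0.3,0.02,0,0,0,0,0.2],[-0.7,0.05,0,0,0,0,0.2],[-1.5,0.1,0,0,0,0,0.2],[-3,0.2,0,0,0,0,0.2],[-5,0.34,0,0,0,0,0.2],[-8,0.54,0,0,0,0,0.2],[-11,0.74,0,0,0,0,0.2],[-11,0.74,2,0,0,0,0.2]]'; python3 m.py; python3 - <<'E'
from h import *
c=read_camera("scene"); a=c["pixels"][120:330,180:420,::-1].repeat(2,0).repeat(2,1)
c=read_camera("top"); b=c["pixels"][90:300,200:360,::-1].repeat(2,0).repeat(2,1); cv2.imwrite("pics/s5.png",np.hstack([a,b]))
E
```

```text
t: 23.0
tcp_pos: [0.4734, 0.0178, 0.0761]
tool_rot: [-0.003, 0.035, 0.999, 0.0]
ft_force: [0.7, 0.5, 0.6]
opening: 0.0514
finger_force: 0.0
yaw -4.03 far mid [ 7.499e+02 -1.000e-01  1.130e+02] 35 [754.  39. 113.] [748. -40. 113.]
board-frame far x 73.0 lateral 11.9
```

View pics/s5.png

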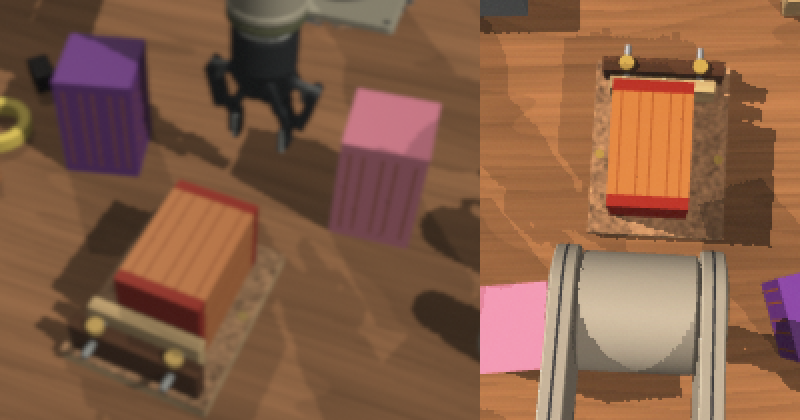

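The billet lies on the cork, square to the board with its far end on the jaw, at top-crop (650,85). The robot is clear and the decoys stand where they were.

```bash
python3 -c "
from plant import *
print(hand_in())"
```

```text
the job is handed in; nothing more can be done
None
```

I tipped the billet over the board's edge onto the cork, slid it to the stop and pressed it on the jaw with an estimated 9 N for about 1.75 s; it lies square and touching the jaw, the robot is clear, and the job is handed in.

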